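# Take the lens off the product-photo camera

### The job

The shop's camera lies on its back in its cradle. Press the round silver release button beside the lens mount all the way in (it stays in by itself), turn the lens anticlockwise about a quarter turn until you feel it reach its stop, lift it straight off and stand it upright, glass up, in the middle of the grey tray. Work gently: do not force the button, the mount or the lens, and leave everything else where it is.

Things in the scene. Friction and masses are not known exactly. Their poses are not given: they have to be found in the camera images.
- camera: Black camera, fixed, on its back in an aluminium cradle, 125 (x) x 165 (y) mm, mount facing up. Origin on the table on the mount's axis; z up. Mount face 62 mm above it; rubber hand grip at the +y end up to 70 mm high. Silver release button 55 mm from the axis towards -y. The mount is delicate: keep sideways, downward and twisting loads light (under about 20 N, 0.5 N m).
- lens: Black ribbed lens, diameter 62 mm, red line low on it, 0.2 to 0.3 kg. Origin at the centre of its rear end, z along its axis to the glass. Barrel (grip here) 12.5 to 59.5 mm above origin; below it a steel bayonet 47 mm wide. Mounted and locked: origin 54.5 mm above the camera's, axes parallel, about 1.5 mm play, pushed up by a 6 N spring.
- release (a joint): How far the release button is pressed, m: 0 out, 0.006 fully in; 0.0045 or more frees the lens. It resists with about 3 N, has a hard end, and stays where it is left.
- release_top (a point): Centre of the top of the silver release button, diameter 20 mm, 9 mm above the mount face when out; press straight down. It moves with the button. Its pin locks the lens; once in, the lens turns anticlockwise seen from above (+yaw) against light friction (under 0.2 N m) to a hard stop 55 to 85 degrees on, different each time, and lifts off only within the last 4 degrees before that stop.
- tray: Grey fixed tray, 130 x 130 mm, walls 5 mm thick and 18 mm high, blue lining. Origin under its centre; inner floor 5 to 6 mm above the table.
- wheel_a: White skateboard wheel lying flat, diameter 53, 32 mm high. Origin at its underside centre. Leave alone.
- wheel_b: Orange skateboard wheel lying flat, diameter 53, 32 mm high. Origin at its underside centre. Leave alone.
- spare_lens: Short black spare lens standing on the table, diameter 58, 34 mm high. Origin at its underside centre. Leave alone.
- lens_cap: Black lens cap lying flat, diameter 58, 7 mm high. Origin at its underside centre. Leave alone.
- blower: Rubber dust blower standing up, diameter 48, 80 mm high, with a thin nozzle. Origin at its underside centre. Leave alone.
- mug: Blue mug, diameter 80, 90 mm high, handle at +y. Origin at its underside centre. Leave alone.
- bearing_box: Red cardboard box of bearings, 90 x 60 x 30 mm. Origin at its underside centre. Leave alone.
- driver: Screwdriver lying along its x, 160 mm long. Origin at its underside near the middle. Leave alone.
Not all that is in view belongs to the job. Of the things shaped like the tray, the grey one is meant.

How it is judged:
By the outcome, as a careful person would: the job done as asked, in the order asked, and still so for the second after the job is handed in, with the robot touching nothing.
It also fails if it takes over 72 s, if anything falls off the work surface, if the arm or the gripper's body presses on something with over 40 N, if the wrist force passes 120 N, or if a joint passes its speed limit or range.

### The arm

A 7-joint arm with a two-finger parallel gripper is mounted at the origin on the work surface. World frame = base frame: x ahead of the robot, y to its left, z up, the work surface at z = 0. Lengths are in m, angles in rad, forces in N, time in s.
With the tool pointing down it reaches from about 0.4 to 0.85 m from the base axis. Payload 10.4 kg.
Tool frame: the origin (TCP) lies between the finger pads; the fingertips stand 14 mm ahead of it and the grasp point (between the pads) lies 5 mm behind it (r.nose_length is the distance from the TCP to the fingertips, in m); z points along the fingers, y is the line along which they close (so a half turn about z gives the same grasp; the last joint's range is limited). The gripper opens to 87 mm and grips with 3 to 60 N. Pads are 19 mm wide; open, the fingers measure 117 mm over their backs; the gripper's body (75 mm by 190 mm) begins 51 mm behind the grasp point.
Start: joints at [-1.282, 0.332, -0.065, 1.46, 0.022, 1.35, -0.088], TCP at [0.192, 0.595, 0.208] pointing down, gripper open.
Joint ranges: [-2.6, 2.6], [-0.5, 2.12], [-1.47, 1.34], [0.16, 2.42], [-1.27, 4.41], [0.06, 2.06], [-2.6, 2.6]. Speed limits (rad/s): [2.22, 2.22, 2.79, 2.79, 3.14, 3.14, 3.14].

### API

Orientations are given as a unit quaternion [w, x, y, z].
In Python, from station import r gives the robot as it stands.
- The arm moves only by the shell command python3 -m jog 'ROWS' [FORCE]. ROWS is a JSON list of rows, 1 to 12 of them, each of 7 numbers: the finger opening in m, then dx, dy, dz in m, then a rotation vector rx, ry, rz in rad; each row is the pose to reach, as a shift and turn from the pose commanded when the command began, along the tool's axes at that moment; what a row does not reach only later rows make up. A row lasts 1/10 s, in which the tool goes at most 0.05 m and 0.15 rad, less where a joint would pass 70% of its speed; a pose out of reach is approached as far as the arm can. The fingers move at their own pace and stop on an object; FORCE is the grip in N (left out, the last holds). Time passes only in rows, so rows that do not move let the fingers close. It prints the time, the measured TCP pose, the force, the opening and the grip force at its end.
- r.sense(): the state, without advancing time (a new reading comes with each control period).
- r.grab_frame(name): name is "side" or "top" or "wrist"; returns a dict with "color" (420x560x3 uint8, red, green, blue), "intrinsics" (3x3 intrinsics, pixels), "distortion" ([k1, k2, p1, p2, k3] as OpenCV has them; the pictures are not rectified), "position" and "rotation" of the camera in the world. Camera axes: x right, y down, z forward; pixel columns grow to the right and rows downward; lengths in m; the calibration is good to about 2 mm. A picture is of the moment at which its call begins. There is no depth.
- r.sign_off(): hands the job in; it is judged then, once.
The state is a dict: "time": time; "q": joint angles; "qd": joint speeds; "effort": joint torques, N m; "ee_pos": TCP position; "orientation": TCP orientation; "ft_force": force on the tool from outside, world axes, zero at the start; "wrist_torque": the same for the moment, N m; "gripper_width": finger opening in m; "grasp_force": force on a finger pad.
Only numpy, scipy, OpenCV 4.12 (cv2) and the standard library are available. Lean on these libraries where they do the work, as an engineer would, in place of code of your own. Each camera call takes 0.05 s, during which the arm holds its last target. There are 200 camera calls.

## Working session

There is one attempt and no reset: what is moved stays moved. The work goes in short steps, Python scripts to look and compute and a shell command to move; the robot and the scene stay as the last step left them, time stands still between calls to the robot, and variables do not carry over. Pictures are saved under pics/ and viewed, at most 10 in all, crops included, and the job is handed in when it is done.

```bash
ls; mkdir -p pics; python3 - <<'E'
from station import r
import cv2,numpy as np
s=r.sense();print(s['time'],s['ee_pos'],s['orientation'],s['gripper_width'])
for n in ("side","top","wrist"):
    f=r.grab_frame(n);cv2.imwrite(f'pics/{n}0.png',f['color'][:,:,::-1]);np.save(f'pics/{n}0.npy',f,allow_pickle=True)
    print(n,f['position'],np.round(f['rotation'],3).tolist(),f['intrinsics'],f['distortion'])
E
```

```text
pics
0.0 [0.19158767 0.59449643 0.20725865] [-7.86228173e-05  1.55227626e-01  9.87878489e-01 -6.85080802e-04] 0.0868363712383678
side [0.44174161 0.59286328 0.73807345] [0.029, -0.081, 0.93, -0.357] [[382.22116861   0.         282.15730811]
 [  0.         382.22116861 208.39977518]
 [  0.           0.           1.        ]] [0.00037265 0.         0.         0.         0.        ]
top [0.24026463 0.00534219 1.44949076] [0.063, -0.702, 0.706, -0.069] [[534.63954469   0.         280.6894973 ]
 [  0.         534.63954469 199.81982265]
 [  0.           0.           1.        ]] [-0.01271984  0.          0.          0.          0.        ]
wrist [0.11938343 0.61836905 0.38318193] [0.112, 0.8, 0.583, 0.082] [[297.9808463    0.         278.61815294]
 [  0.         297.9808463  209.20558833]
 [  0.           0.           1.        ]] [0.02101912 0.         0.         0.         0.        ]
```

View pics/top0.png

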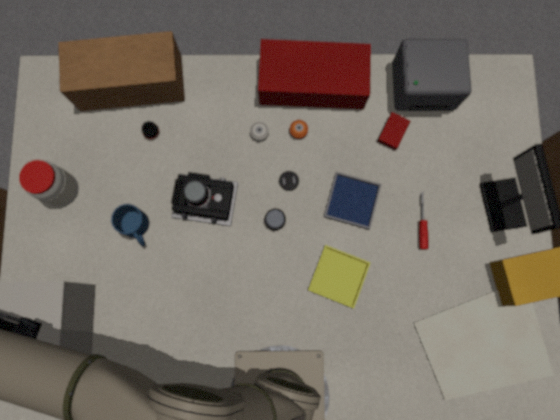

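View pics/side0.png

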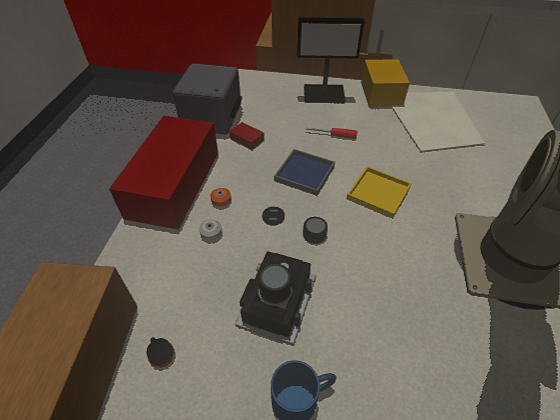

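Top view: the camera is at about (205,197), with the lens at (195,192) and the silver button at (218,198). There are two tray-shaped things. The one at (353,200) has a grey rim and blue lining, and the one at (340,277) is yellow. The grey one fits the description. I'll confirm both in an enlarged crop.

```bash
cat > h.py <<'E'
import numpy as np,cv2
from scipy.spatial.transform import Rotation as R
def load(n): return np.load(f'pics/{n}.npy',allow_pickle=True).item()
def snap(r,cam,n):
    f=r.grab_frame(cam);np.save(f'pics/{n}.npy',f,allow_pickle=True);return f
def rot(f): return R.from_quat(f['rotation'],scalar_first=True).as_matrix()
def ray(f,uv):
    p=cv2.undistortPoints(np.array([[uv]],float),f['intrinsics'],f['distortion'])[0,0]
    d=rot(f)@[p[0],p[1],1];return np.array(f['position']),d/np.linalg.norm(d)
def plane(f,uv,z):
    o,d=ray(f,uv);return o+d*(z-o[2])/d[2]
def proj(f,P):
    m=rot(f).T;t=-m@np.array(f['position'])
    return cv2.projectPoints(np.array(P,float).reshape(-1,3),cv2.Rodrigues(m)[0],t,f['intrinsics'],np.array(f['distortion']))[0][:,0]
def tri(*fu):
    A=np.zeros((3,3));b=np.zeros(3);rs=[ray(*x) for x in fu]
    for o,d in rs: M=np.eye(3)-np.outer(d,d);A+=M;b+=M@o
    X=np.linalg.solve(A,b);return X,[float(np.linalg.norm((np.eye(3)-np.outer(d,d))@(X-o))) for o,d in rs]
E
python3 - <<'E'
from h import *
def crop(n,x,y,w,h,W,H):return cv2.resize(load(n)['color'][y:y+h,x:x+w,::-1],(W,H),interpolation=cv2.INTER_CUBIC)
a=np.hstack([crop('top0',165,165,80,60,400,300),crop('side0',230,240,88,102,400,464)[:300] if 0 else crop('side0',230,245,100,75,400,300)])
b=np.hstack([crop('top0',310,165,133,100,400,300),crop('side0',260,130,160,120,400,300)])
cv2.imwrite('pics/c1.png',np.clip(np.vstack([a,b]).astype(float)*1.7,0,255).astype(np.uint8))
E
```

```text
(no output)
```

View pics/c1.png

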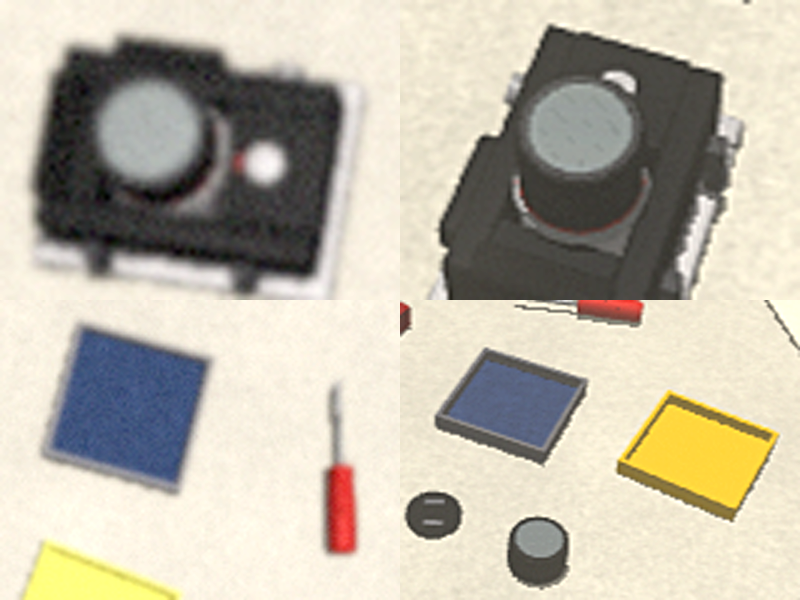

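The crop confirms the grey-rimmed, blue-lined tray: top (353,200), side (305,171). The yellow one is the decoy. The lens glass is at top (195,191) and side (275,277). The button is at top (218,198) and is partly hidden by the lens in the side view.

```bash
python3 - <<'E'
from h import *
t,s=load('top0'),load('side0')
def blob(f,mask,seed):
    n,l,st,c=cv2.connectedComponentsWithStats(mask.astype(np.uint8))
    k=min(range(1,n),key=lambda i:np.hypot(*(c[i]-seed))+(1e3 if st[i][4]<8 else 0))
    cs,_=cv2.findContours((l==k).astype(np.uint8),cv2.RETR_EXTERNAL,cv2.CHAIN_APPROX_NONE)
    return c[k],st[k],cs[0][:,0]
def roi(f,x,y,w,h):
    m=np.zeros(f['color'].shape[:2],bool);m[y:y+h,x:x+w]=1;return m
ct=t['color'].astype(int);cs=s['color'].astype(int)
gt=blob(t,roi(t,182,178,28,28)&(ct.sum(2)>150)&(ct.max(2)-ct.min(2)<50),(195,191));print('glass top',gt[:2])
gs=blob(s,roi(s,255,258,38,36)&(cs.sum(2)>165),(275,277));print('glass side',gs[:2],cs[277,275],cs[277,262])
L=tri((t,gt[0]),(s,gs[0]));print('lens front',L)
bt=blob(t,roi(t,208,188,20,18)&(ct.sum(2)>330),(218,198));print('btn',bt[:2],plane(t,bt[0],.071))
for f,c,sd in((t,ct,(353,200)),(s,cs,(305,171))):
    b=blob(f,(c[...,2]-c[...,0]>25)&roi(f,sd[0]-40,sd[1]-40,80,80),sd);q=cv2.minAreaRect(b[2]);print('lining',b[:2],q,plane(f,b[0],.006))
    m=roi(f,sd[0]-42,sd[1]-42,84,84)&(c.sum(2)<(380 if f is t else 330));b=blob(f,m,sd);h=cv2.convexHull(b[2])
    ap=cv2.approxPolyDP(h,4,True)[:,0];print('outer',ap.tolist(),[np.round(plane(f,p,.018),3).tolist() for p in ap])
# camera body outline top
m=roi(t,165,165,80,62)&(ct.max(2)<70);b=blob(t,m,(205,197));q=cv2.minAreaRect(b[2]);print('body',q)
E
```

```text
glass top (array([194.30563003, 190.63002681]), array([184, 180,  22,  22, 373], dtype=int32))
glass side (array([274.78494624, 275.63978495]), array([261, 262,  28,  28, 558], dtype=int32)) [90 94 93] [76 78 76]
lens front (array([0.51893546, 0.21268627, 0.11679604]), [0.00046108537105053895, 0.00046108537105046197])
btn (array([217.57142857, 197.22857143]), array([215, 194,   6,   7,  35], dtype=int32)) [0.51010581 0.15838022 0.071     ]
lining (array([352.22208811, 200.12914906]), array([ 328,  176,   49,   49, 1657], dtype=int32)) ((352.3407287597656, 200.0917510986328), (41.632896423339844, 40.258750915527344), 15.068490028381348) [ 0.51328996 -0.20471687  0.006     ]
outer [[336, 171], [381, 185], [368, 230], [323, 217]] [[0.593, -0.161, 0.018], [0.553, -0.283, 0.018], [0.429, -0.243, 0.018], [0.465, -0.122, 0.018]]
lining (array([303.125, 169.25 ]), array([298, 168,  10,   3,  16], dtype=int32)) ((302.576904296875, 169.11538696289062), (9.021342277526855, 1.9611613750457764), 11.309932708740234) [ 0.51842916 -0.2138159   0.006     ]
outer [[293, 149], [334, 161], [317, 196], [274, 180]] [[0.558, -0.283, 0.018], [0.435, -0.251, 0.018], [0.468, -0.104, 0.018], [0.589, -0.144, 0.018]]
body ((201.58108520507812, 198.01351928710938), (58.361637115478516, 47.18251037597656), 9.462322235107422)
```

```bash
T='x'; python3 -m jog '[[0,-0.437,-0.317,0,0,0,1.41],[0,-0.437,-0.317,0,0,0,1.41],[0,-0.437,-0.317,0,0,0,1.41],[0,-0.437,-0.317,0,0,0,1.41],[0,-0.437,-0.317,0,0,0,1.41],[0,-0.437,-0.317,0,0,0,1.41],[0,-0.437,-0.317,0,0,0,1.41],[0,-0.437,-0.317,0,0,0,1.41],[0,-0.437,-0.317,0,0,0,1.41],[0,-0.437,-0.317,0,0,0,1.41],[0,-0.437,-0.317,0,0,0,1.41],[0,-0.437,-0.317,0,0,0,1.41]]'
python3 -m jog '[[0,0,0,0,0,0,0],[0,0,0,0,0,0,0],[0,0,0,0,0,0,0],[0,0,0,0,0,0,0]]'
python3 - <<'E'
from station import r
from h import *
f=snap(r,'wrist','w1');cv2.imwrite('pics/w1.png',np.clip(f['color'][:,:,::-1]*1.6,0,255).astype(np.uint8))
s=r.sense();print(s['time'],s['ee_pos'],s['orientation'],s['q'],s['ft_force'],f['position'])
E
```

```text
time: 1.35
ee_pos: [0.513, 0.153, 0.208]
orientation: [0.001, 0.761, 0.648, -0.0]
ft_force: [-0.1, -0.2, 0.2]
gripper_width: 0.0029
grasp_force: 0.0
time: 1.75
ee_pos: [0.5099, 0.1602, 0.208]
orientation: [-0.0, 0.758, 0.652, 0.0]
ft_force: [-0.4, 0.5, -0.8]
gripper_width: 0.0005
grasp_force: 0.0
1.8 [0.51001437 0.15994228 0.20805772] [-1.22712894e-04  7.57927713e-01  6.52338535e-01  5.36964971e-05] [-0.77430721  0.12851515  0.42290458  1.72217088 -0.05485521  1.30249015
 -0.48940319] [-0.70909081 -1.01194913 -0.3377987 ] [0.52081571 0.23531216 0.38389854]
```

View pics/w1.png

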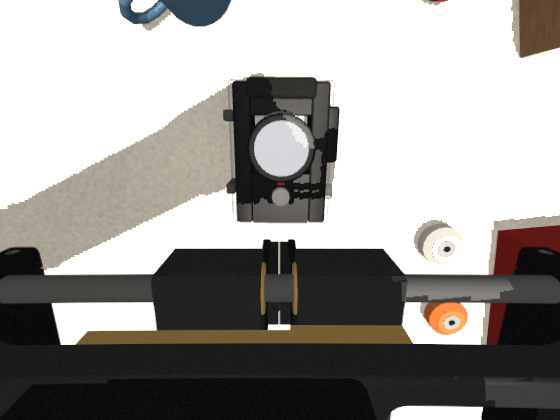

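The wrist view shows the lens glass at about (282,147) and the silver button at (281,196). The camera body is aligned with the image, so my tool yaw matches it. Next I'll triangulate with the wrist view.

```bash
python3 - <<'E'
from h import *
t,s,w=load('top0'),load('side0'),load('w1')
c=w['color'].astype(int);sm=c.sum(2)
def blob(x,y,ww,hh,thr):
    m=np.zeros(sm.shape,np.uint8);m[y:y+hh,x:x+ww]=sm[y:y+hh,x:x+ww]>thr
    n,l,st,ce=cv2.connectedComponentsWithStats(m);k=1+np.argmax(st[1:,4])
    cs,_=cv2.findContours((l==k).astype(np.uint8),0,1);(p,rad)=cv2.minEnclosingCircle(cs[0]);return ce[k],st[k],p,rad
g=blob(248,118,66,62,260);b=blob(268,186,26,22,200);print(g,b)
print('lens',tri((w,g[2]),(t,(194.3,190.6)),(s,(274.8,275.6))),tri((w,g[2]),(s,(274.8,275.6))))
print('btn',tri((w,b[2]),(t,(217.57,197.23))),plane(w,b[2],.071),plane(t,(217.57,197.23),.071),plane(w,g[2],.1165))
E
```

```text
(array([281.18467183, 147.79902161]), array([ 254,  120,   56,   57, 2453], dtype=int32), (282.0, 147.5), 29.09047508239746) (array([280.23622047, 196.6023622 ]), array([272, 188,  18,  19, 254], dtype=int32), (280.0, 196.75), 9.250100135803223)
lens (array([0.5194606 , 0.21370076, 0.11701409]), [0.0020330743705464, 0.0013408217375431165, 0.0009298708848041239]) (array([0.5196576 , 0.21557459, 0.12148261]), [0.0008842423432459318, 0.0008842423432459499])
btn (array([0.51091518, 0.15920351, 0.06530781]), [0.0003528059550012968, 0.00035280595500125395]) [0.51080449 0.16076006 0.071     ] [0.510102  0.1583839 0.071    ] [0.52051272 0.2154067  0.1165    ]
```

```bash
python3 -m jog '[[0,0,0,0.04,0,0,0],[0,0,0,0.08,0,0,0],[0,0,0,0.105,0,0,0],[0,0,0,0.116,0,0,0],[0,0,0,0.116,0,0,0],[0,0,0,0.116,0,0,0],[0,0,0,0.116,0,0,0]]'
python3 -m jog '[[0,0,0,0.002,0,0,0],[0,0,0,0.004,0,0,0],[0,0,0,0.006,0,0,0],[0,0,0,0.008,0,0,0],[0,0,0,0.008,0,0,0],[0,0,0,0.008,0,0,0]]'
```

```text
time: 2.5
ee_pos: [0.5114, 0.1596, 0.0936]
orientation: [0.0, 0.758, 0.652, 0.001]
ft_force: [0.2, -0.2, 0.8]
gripper_width: 0.0003
grasp_force: 0.0
time: 3.1
ee_pos: [0.5104, 0.1591, 0.084]
orientation: [-0.0, 0.758, 0.652, -0.0]
ft_force: [-1.2, 0.1, 0.0]
gripper_width: 0.0006
grasp_force: 0.0
```

```bash
python3 -m jog '[[0,0,0,0.001,0,0,0],[0,0,0,0.002,0,0,0],[0,0,0,0.002,0,0,0],[0,0,0,0.002,0,0,0]]'
python3 -m jog '[[0,0,0,0.001,0,0,0],[0,0,0,0.001,0,0,0],[0,0,0,0.001,0,0,0]]'
python3 -m jog '[[0,0,0,0.001,0,0,0],[0,0,0,0.001,0,0,0],[0,0,0,0.001,0,0,0]]'
```

```text
time: 3.5
ee_pos: [0.5104, 0.1591, 0.082]
orientation: [-0.0, 0.758, 0.652, -0.0]
ft_force: [-0.7, -0.6, -0.7]
gripper_width: 0.0005
grasp_force: 0.0
time: 3.8
ee_pos: [0.5104, 0.1591, 0.081]
orientation: [-0.0, 0.758, 0.652, 0.0]
ft_force: [-0.1, -0.4, -0.1]
gripper_width: 0.0006
grasp_force: 0.0
time: 4.1
ee_pos: [0.5104, 0.1591, 0.08]
orientation: [-0.0, 0.758, 0.652, 0.0]
ft_force: [-0.3, -0.6, 0.7]
gripper_width: 0.0003
grasp_force: 0.0
```

```bash
python3 - <<'E'
from station import r
from h import *
print(r.nose_length)
s=r.sense();print(s['ee_pos'],s['ft_force'])
f=snap(r,'wrist','w2');g=snap(r,'side','s2')
a=cv2.resize(f['color'][150:350,180:380,::-1],(400,400));b=cv2.resize(g['color'][230:330,230:330,::-1],(400,400))
cv2.imwrite('pics/c2.png',np.clip(np.hstack([a,b])*1.6,0,255).astype(np.uint8))
E
```

```text
0.014
[0.51038126 0.15914215 0.08001399] [-0.30173139 -0.62562646  0.65942699]
```

```bash
python3 -m jog '[[0,0,0,0.001,0,0,0],[0,0,0,0.001,0,0,0],[0,0,0,0.001,0,0,0]]'
```

```text
time: 4.5
ee_pos: [0.5104, 0.1591, 0.079]
orientation: [-0.0, 0.758, 0.652, -0.0]
ft_force: [-0.8, -0.4, -0.4]
gripper_width: 0.0003
grasp_force: 0.0
```

View pics/c2.png

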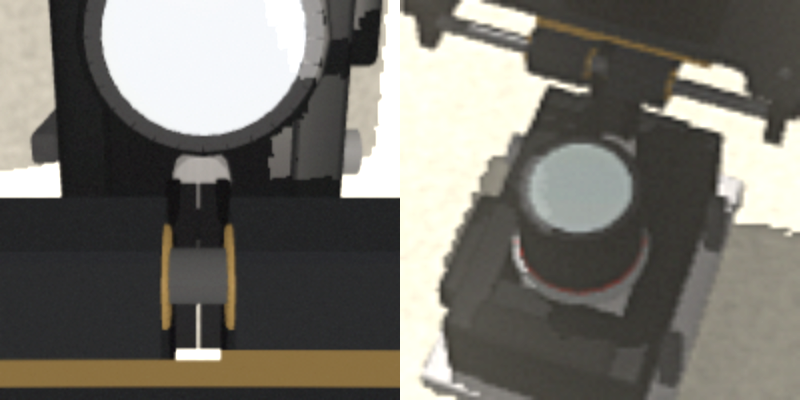

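The fingertips are centred sideways over the button, whose lens-side edge is still showing. There's no contact force yet, so I'll keep going down slowly.

```bash
for i in 1; do python3 -m jog '[[0,0,0,0.001,0,0,0],[0,0,0,0.001,0,0,0],[0,0,0,0.001,0,0,0]]'; done
python3 -m jog '[[0,0,0,0.001,0,0,0],[0,0,0,0.001,0,0,0],[0,0,0,0.001,0,0,0]]'
```

```text
time: 4.8
ee_pos: [0.5104, 0.1591, 0.078]
orientation: [-0.0, 0.758, 0.652, 0.0]
ft_force: [0.1, 0.1, -0.1]
gripper_width: 0.0
grasp_force: 0.0
time: 5.1
ee_pos: [0.5104, 0.1591, 0.077]
orientation: [-0.0, 0.758, 0.652, -0.0]
ft_force: [0.3, 0.0, -0.1]
gripper_width: 0.0006
grasp_force: 0.0
```

```bash
python3 -m jog '[[0,0,0,0.001,0,0,0]]'; python3 -m jog '[[0,0,0,0.001,0,0,0]]'
```

```text
time: 5.2
ee_pos: [0.5105, 0.1592, 0.0761]
orientation: [-0.0, 0.758, 0.652, 0.0]
ft_force: [0.3, -1.3, 0.8]
gripper_width: 0.0004
grasp_force: 0.0
time: 5.3
ee_pos: [0.5105, 0.1591, 0.075]
orientation: [-0.0, 0.758, 0.652, 0.0]
ft_force: [0.3, -0.1, 0.5]
gripper_width: 0.0009
grasp_force: 0.0
```

```bash
python3 - <<'E'
from station import r
from h import *
w=load('w2');e=np.array([.5104,.1591,.080])
u=np.array([-.149,-.988,0]) # away from lens is -y cam
for z in(.066,.076,.080): print('finger front edge z',z,proj(w,[e[0]-u[0]*.0095,e[1]-u[1]*.0095,z]),proj(w,[e[0],e[1],z]))
for z in(.055,.065,.071): print('btn',z,[proj(w,np.array([.5105,.1595,z])-np.array([*u[:2],0])*k)[0].round(1).tolist() for k in(0,.01)])
f=snap(r,'wrist','w3');cv2.imwrite('pics/w3.png',np.clip(cv2.resize(f['color'][190:290,210:350,::-1],(784,560),interpolation=cv2.INTER_CUBIC)*2.,0,255).astype(np.uint8))
E
```

```text
finger front edge z 0.066 [[279.44884511 226.80321969]] [[279.44172467 239.95484464]]
finger front edge z 0.076 [[279.47246821 231.96562716]] [[279.46471013 245.70332254]]
finger front edge z 0.08 [[279.48260052 234.17922934]] [[279.47456132 248.16618849]]
btn 0.055 [[279.5, 233.7], [279.5, 220.4]]
btn 0.065 [[279.5, 238.9], [279.5, 225.0]]
btn 0.071 [[279.5, 242.2], [279.5, 228.0]]
```

View pics/w3.png

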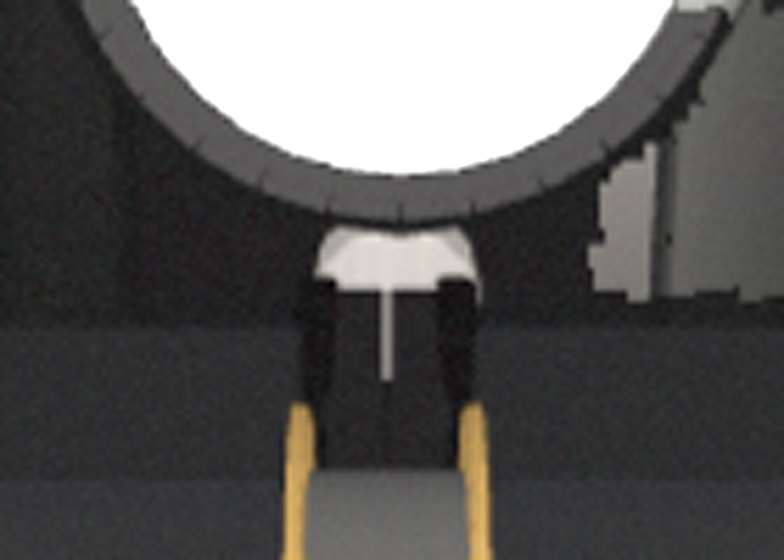

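```bash
python3 -m jog '[[0,0,0,-0.005,0,0,0],[0,0.002,0,-0.005,0,0,0],[0,0.004,0,-0.005,0,0,0],[0,0.004,0,-0.002,0,0,0],[0,0.004,0,0,0,0,0],[0,0.004,0,0,0,0,0]]'
python3 -m jog '[[0,0,0,0.001,0,0,0],[0,0,0,0.001,0,0,0]]'
python3 -m jog '[[0,0,0,0.001,0,0,0],[0,0,0,0.001,0,0,0]]'
```

```text
time: 5.95
ee_pos: [0.5107, 0.1629, 0.0745]
orientation: [-0.0, 0.758, 0.652, -0.0]
ft_force: [-0.4, -0.2, -0.6]
gripper_width: 0.0
grasp_force: 0.0
time: 6.15
ee_pos: [0.511, 0.163, 0.0739]
orientation: [-0.0, 0.758, 0.652, -0.0]
ft_force: [0.9, 0.4, -0.3]
gripper_width: 0.0004
grasp_force: 0.0
time: 6.35
ee_pos: [0.5109, 0.163, 0.0729]
orientation: [-0.0, 0.758, 0.652, -0.0]
ft_force: [-0.5, 0.3, -0.0]
gripper_width: 0.0005
grasp_force: 0.0
```

```bash
python3 - <<'E'
from h import *
t,w1,w3=load('top0'),load('w1'),load('w3')
a=(t,(217.57,197.23));b=(w1,(280,196.7));c=(w3,(280.5,244.7))
for k in((a,b),(a,c),(b,c),(a,b,c)):print(tri(*k))
for z in(.05,.06,.071):print(z,plane(*b,z),plane(*c,z))
E
python3 -m jog '[[0,0,0,0.001,0,0,0],[0,0,0,0.001,0,0,0]]'
```

```text
(array([0.51092921, 0.15922343, 0.06518513]), [0.0003645412464410664, 0.0003645412464408015])
(array([0.51086069, 0.15862137, 0.06809065]), [0.0002058775457084439, 0.00020587754570879842])
(array([0.5112647 , 0.16213919, 0.07672188]), [0.0002718553025281607, 0.000271855302528383])
(array([0.51083535, 0.15904171, 0.06756517]), [0.0002800365474580846, 0.0009398149474407622, 0.000707989812801268])
0.05 [0.51014124 0.15581506 0.05      ] [0.51001496 0.1510206  0.05      ]
0.06 [0.51046093 0.15819593 0.06      ] [0.51058337 0.1551672  0.06      ]
0.071 [0.51081259 0.1608149  0.071     ] [0.51120863 0.15972846 0.071     ]
time: 6.55
ee_pos: [0.511, 0.1631, 0.0719]
orientation: [-0.0, 0.758, 0.652, -0.0]
ft_force: [-0.3, -0.4, 0.1]
gripper_width: 0.0003
grasp_force: 0.0
```

```bash
python3 - <<'E'
from station import r
from h import *
w4=snap(r,'wrist','w4')
for n in('w2','w3','w4'):
    f=load(n);c=f['color'].astype(int).sum(2);print(n,f['position']);print(c[222:262,280].tolist());print(c[222:262,285].tolist())
s=r.sense();print(s['effort'],s['ft_force'],s['ee_pos'])
cv2.imwrite('pics/w4.png',np.clip(cv2.resize(w4['color'][190:290,210:350,::-1],(784,560),interpolation=cv2.INTER_CUBIC)*2.,0,255).astype(np.uint8))
E
```

```text
w2 [0.52141357 0.23428802 0.25585339]
[135, 135, 136, 123, 61, 60, 200, 331, 322, 323, 321, 321, 322, 320, 317, 320, 319, 318, 305, 229, 87, 82, 81, 83, 89, 83, 92, 87, 88, 86, 80, 83, 61, 57, 58, 55, 54, 58, 51, 54]
[130, 135, 129, 98, 55, 94, 217, 315, 323, 322, 322, 320, 321, 320, 318, 321, 318, 320, 304, 221, 57, 58, 54, 57, 57, 57, 59, 59, 54, 56, 57, 64, 52, 57, 63, 49, 54, 57, 62, 49]
w3 [0.52143093 0.23430002 0.25083793]
[136, 137, 132, 132, 134, 133, 125, 85, 51, 117, 247, 325, 323, 321, 321, 322, 321, 320, 307, 233, 86, 87, 88, 85, 89, 86, 88, 84, 89, 86, 83, 83, 85, 90, 85, 79, 58, 60, 58, 56]
[136, 135, 133, 133, 134, 135, 124, 67, 48, 189, 321, 324, 323, 324, 323, 324, 321, 320, 306, 226, 61, 57, 54, 62, 56, 59, 63, 60, 59, 54, 56, 58, 56, 56, 57, 52, 57, 56, 56, 66]
w4 [0.52198656 0.23823792 0.24777459]
[470, 470, 470, 469, 467, 468, 469, 468, 416, 128, 139, 135, 138, 136, 133, 139, 130, 84, 53, 53, 84, 90, 93, 88, 88, 87, 86, 86, 84, 85, 86, 86, 88, 83, 90, 86, 86, 86, 86, 84]
[470, 469, 470, 470, 470, 469, 470, 452, 357, 134, 134, 135, 139, 136, 138, 140, 124, 68, 55, 50, 63, 56, 51, 60, 59, 59, 62, 59, 63, 63, 53, 65, 59, 61, 55, 61, 59, 59, 53, 66]
[ 1.88020123e-03 -4.84411597e+01  4.65450972e+00 -3.38883233e+01
 -6.40362035e-02 -1.33722945e-02  4.37724157e-03] [0.29494786 0.14194821 0.04939194] [0.51097383 0.16308637 0.07198534]
```

View pics/w4.png

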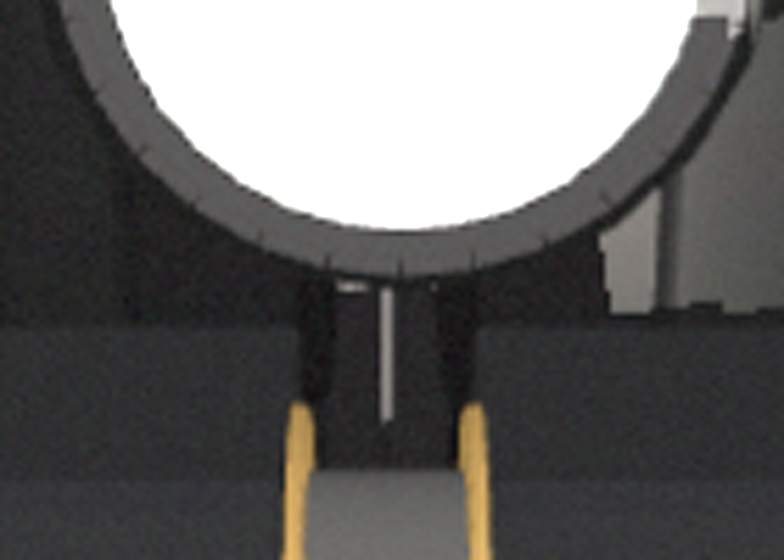

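```bash
python3 -m jog '[[0,0,0,-0.03,0,0,0],[0,0,0,-0.06,0,0,0],[0,0,0,-0.06,0,0,0],[0,0,0,-0.06,0,0,0]]'; python3 - <<'E'
from station import r
from h import *
g=snap(r,'side','s3');e=r.sense()['ee_pos'];print(e)
for dz in(-.02,-.014,-.005,0,.01,.02):print(dz,proj(g,e+np.array([0,0,dz])))
for n,z in(('btn.071',.071),('btn.065',.065)):print(n,proj(g,[.5105,.1595,z]))
a=g['color'][215:315,230:330,::-1];s0=load('side0')['color'][215:315,230:330,::-1]
cv2.imwrite('pics/s3.png',np.clip(np.hstack([cv2.resize(x,(400,400),interpolation=cv2.INTER_CUBIC) for x in(a,s0)])*1.8,0,255).astype(np.uint8))
E
```

```text
time: 7.0
ee_pos: [0.5113, 0.1633, 0.1324]
orientation: [-0.0, 0.758, 0.652, 0.001]
ft_force: [-0.7, 0.3, -0.2]
gripper_width: 0.0002
grasp_force: 0.0
[0.51072782 0.16303521 0.13157934]
-0.02 [[283.71177389 256.48752141]]
-0.014 [[283.73283038 254.73477107]]
-0.005 [[283.76488753 252.06632828]]
0 [[283.78294691 250.5630647 ]]
0.01 [[283.8196141  247.51089335]]
0.02 [[283.8570312  244.39630707]]
btn.071 [[283.97280861 266.40760619]]
btn.065 [[283.95138347 268.01320938]]
```

View pics/s3.png

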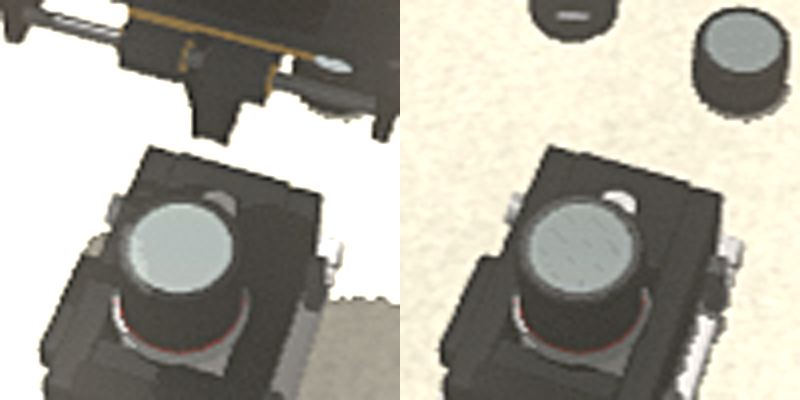

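The fingertip shows at side (282.5,250.5), which is about 15–20 mm higher than the stated tip position. That explains why there was no contact. Before going lower I'll check where the gripper body sits and whether it clears the lens.

```bash
python3 - <<'E'
from station import r
from h import *
g=load('s3');w=load('w4');s=r.sense();e=s['ee_pos'];ew=np.array([.51097,.16309,.07199])
Rt=R.from_quat(s['orientation'],scalar_first=True).as_matrix()
print('q',s['q'])
for z in(.014,-.005,-.015,-.04,-.056,-.07,-.08):
  for x,y in((.0095,0),(.0375,0),(.0375,-.095),(.0375,.095),(-.0375,.0)):
    print(z,x,y,'side',proj(g,e+Rt@[x,y,z]).round(0).tolist(),'wrist',proj(w,ew+Rt@[x,y,z]).round(0).tolist())
c=w['color'].astype(int)
print('wrist col 330',[(i,c[i,340].tolist()) for i in range(238,420,6)])
E
```

```text
q [-0.7665162   0.19786227  0.41887203  1.81592858 -0.08804749  1.14634754
 -0.46945829]
0.014 0.0095 0 side [[282.0, 259.0]] wrist [[279.0, 227.0]]
0.014 0.0375 0 side [[278.0, 270.0]] wrist [[280.0, 186.0]]
0.014 0.0375 -0.095 side [[326.0, 284.0]] wrist [[132.0, 186.0]]
0.014 0.0375 0.095 side [[232.0, 257.0]] wrist [[427.0, 186.0]]
0.014 -0.0375 0.0 side [[290.0, 240.0]] wrist [[279.0, 289.0]]
-0.005 0.0095 0 side [[282.0, 253.0]] wrist [[280.0, 237.0]]
-0.005 0.0375 0 side [[277.0, 265.0]] wrist [[280.0, 192.0]]
-0.005 0.0375 -0.095 side [[327.0, 279.0]] wrist [[117.0, 192.0]]
-0.005 0.0375 0.095 side [[231.0, 251.0]] wrist [[443.0, 192.0]]
-0.005 -0.0375 0.0 side [[290.0, 235.0]] wrist [[279.0, 304.0]]
-0.015 0.0095 0 side [[282.0, 250.0]] wrist [[280.0, 243.0]]
-0.015 0.0375 0 side [[277.0, 262.0]] wrist [[280.0, 196.0]]
-0.015 0.0375 -0.095 side [[327.0, 276.0]] wrist [[107.0, 196.0]]
-0.015 0.0375 0.095 side [[230.0, 248.0]] wrist [[452.0, 196.0]]
-0.015 -0.0375 0.0 side [[290.0, 231.0]] wrist [[279.0, 314.0]]
-0.04 0.0095 0 side [[282.0, 242.0]] wrist [[280.0, 263.0]]
-0.04
[... 1147 characters left out ...]
90.0, 209.0]] wrist [[280.0, 411.0]]
wrist col 330 [(238, [43, 43, 41]), (244, [45, 45, 43]), (250, [23, 23, 23]), (256, [21, 22, 23]), (262, [24, 25, 26]), (268, [23, 24, 23]), (274, [23, 24, 25]), (280, [28, 28, 29]), (286, [27, 28, 30]), (292, [26, 26, 27]), (298, [28, 28, 29]), (304, [27, 30, 30]), (310, [26, 27, 27]), (316, [27, 28, 29]), (322, [28, 28, 28]), (328, [88, 72, 41]), (334, [89, 72, 42]), (340, [89, 72, 42]), (346, [24, 24, 25]), (352, [22, 22, 23]), (358, [22, 24, 24]), (364, [20, 21, 23]), (370, [24, 24, 25]), (376, [25, 25, 26]), (382, [14, 15, 15]), (388, [12, 10, 12]), (394, [11, 9, 11]), (400, [13, 13, 11]), (406, [13, 13, 12]), (412, [11, 9, 10]), (418, [15, 14, 14])]
```

Body edge and fingertips agree: the whole hand sits about 27 mm further back than the stated TCP, so the tips are about 13 mm *behind* the TCP in both the wrist and side views. I should touch the button at TCP z ≈ 0.058, and the body clears the lens there. Re-centring and going down under force control.

```bash
python3 -m jog '[[0,-0.0033,0,0.03,0,0,0],[0,-0.0033,0,0.055,0,0,0],[0,-0.0033,0,0.066,0,0,0],[0,-0.0033,0,0.068,0,0,0],[0,-0.0033,0,0.068,0,0,0],[0,-0.0033,0,0.068,0,0,0]]'
python3 -m jog '[[0,0,0,0.001,0,0,0],[0,0,0,0.002,0,0,0],[0,0,0,0.003,0,0,0],[0,0,0,0.003,0,0,0]]'
python3 -m jog '[[0,0,0,0.001,0,0,0],[0,0,0,0.002,0,0,0],[0,0,0,0.002,0,0,0]]'
python3 -m jog '[[0,0,0,0.001,0,0,0],[0,0,0,0.002,0,0,0],[0,0,0,0.002,0,0,0]]'
```

```text
time: 7.65
ee_pos: [0.5112, 0.1601, 0.065]
orientation: [0.0, 0.758, 0.652, 0.001]
ft_force: [0.2, -0.1, 0.5]
gripper_width: 0.0004
grasp_force: 0.0
time: 8.05
ee_pos: [0.5105, 0.1599, 0.061]
orientation: [-0.0, 0.758, 0.652, 0.0]
ft_force: [-0.2, -0.2, 0.2]
gripper_width: 0.0004
grasp_force: 0.0
time: 8.35
ee_pos: [0.5104, 0.1598, 0.0589]
orientation: [-0.0, 0.758, 0.652, -0.0]
ft_force: [-0.0, 0.8, -0.2]
gripper_width: 0.0004
grasp_force: 0.0
time: 8.65
ee_pos: [0.5105, 0.1598, 0.057]
orientation: [-0.0, 0.758, 0.652, -0.0]
ft_force: [0.2, -0.2, 0.2]
gripper_width: 0.0006
grasp_force: 0.0
```

```bash
python3 -m jog '[[0,0,0,0.001,0,0,0],[0,0,0,0.001,0,0,0]]'
python3 -m jog '[[0,0,0,0.001,0,0,0],[0,0,0,0.001,0,0,0]]'
python3 -m jog '[[0,0,0,0.001,0,0,0],[0,0,0,0.001,0,0,0]]'
```

```text
time: 8.85
ee_pos: [0.5106, 0.1598, 0.0561]
orientation: [-0.0, 0.758, 0.652, 0.0]
ft_force: [-0.6, 0.1, 1.0]
gripper_width: 0.0006
grasp_force: 0.5
time: 9.05
ee_pos: [0.5105, 0.1598, 0.055]
orientation: [-0.0, 0.758, 0.652, 0.0]
ft_force: [-0.2, 0.7, 2.1]
gripper_width: 0.0006
grasp_force: 0.7
time: 9.25
ee_pos: [0.5106, 0.1598, 0.054]
orientation: [0.0, 0.758, 0.652, 0.0]
ft_force: [-0.1, -0.2, 1.4]
gripper_width: 0.0008
grasp_force: 0.6
```

Contact came at about 0.0565, with force rising to around 2 N. Continuing to the hard end.

```bash
python3 -m jog '[[0,0,0,0.001,0,0,0],[0,0,0,0.001,0,0,0]]'
python3 -m jog '[[0,0,0,0.001,0,0,0],[0,0,0,0.001,0,0,0]]'
python3 -m jog '[[0,0,0,0.0005,0,0,0],[0,0,0,0.0005,0,0,0]]'
python3 -m jog '[[0,0,0,0.0005,0,0,0],[0,0,0,0.0005,0,0,0]]'
```

```text
time: 9.45
ee_pos: [0.5105, 0.1598, 0.0529]
orientation: [-0.0, 0.758, 0.652, 0.0]
ft_force: [-0.7, -0.4, 1.3]
gripper_width: 0.0004
grasp_force: 0.5
time: 9.65
ee_pos: [0.5105, 0.1598, 0.0519]
orientation: [-0.0, 0.758, 0.652, 0.0]
ft_force: [0.1, 0.3, 0.6]
gripper_width: 0.0003
grasp_force: 0.5
time: 9.85
ee_pos: [0.5105, 0.1599, 0.0515]
orientation: [-0.0, 0.758, 0.652, 0.0]
ft_force: [0.7, -0.8, 1.9]
gripper_width: 0.0006
grasp_force: 0.8
time: 10.05
ee_pos: [0.5105, 0.1598, 0.051]
orientation: [-0.0, 0.758, 0.652, 0.0]
ft_force: [-0.0, -0.6, 1.6]
gripper_width: 0.0005
grasp_force: 0.9
```

```bash
python3 -m jog '[[0,0,0,0.0005,0,0,0],[0,0,0,0.0005,0,0,0]]'
python3 -m jog '[[0,0,0,0.0005,0,0,0],[0,0,0,0.0005,0,0,0]]'
python3 -m jog '[[0,0,0,0.0005,0,0,0],[0,0,0,0.0005,0,0,0]]'
```

```text
time: 10.25
ee_pos: [0.5106, 0.1598, 0.0509]
orientation: [-0.0, 0.758, 0.652, 0.0]
ft_force: [-1.6, -0.8, 6.5]
gripper_width: 0.0003
grasp_force: 3.4
time: 10.45
ee_pos: [0.5107, 0.1597, 0.0508]
orientation: [-0.0, 0.759, 0.652, 0.0]
ft_force: [-3.2, -2.9, 11.7]
gripper_width: 0.0004
grasp_force: 5.9
time: 10.65
ee_pos: [0.5107, 0.1597, 0.0508]
orientation: [-0.0, 0.759, 0.652, 0.0]
ft_force: [-5.6, -2.8, 15.4]
gripper_width: 0.0003
grasp_force: 8.4
```

The button is fully in, with the hard end at TCP z = 0.0508. That gives the tip offset precisely: tips are 14.2 mm behind the TCP and the grasp point about 33 mm behind. Rise, open, and move over the lens.

```bash
python3 -m jog '[[0,0,0,-0.03,0,0,0],[0.087,0,0,-0.065,0,0,0],[0.087,0,0,-0.075,0,0,0],[0.087,0.03,0,-0.075,0,0,0],[0.087,0.055,0.0007,-0.075,0,0,0],[0.087,0.055,0.0007,-0.075,0,0,0],[0.087,0.055,0.0007,-0.075,0,0,0],[0.087,0.055,0.0007,-0.075,0,0,0]]'
python3 - <<'E'
from station import r
from h import *
f=snap(r,'wrist','w5');g=snap(r,'side','s5')
a=cv2.resize(f['color'][120:420,80:480,::-1],(400,300));b=cv2.resize(g['color'][200:300,215:348,::-1],(400,300),interpolation=cv2.INTER_CUBIC)
cv2.imwrite('pics/c5.png',np.clip(np.hstack([a,b])*1.8,0,255).astype(np.uint8));print(r.sense()['ee_pos'])
E
```

```text
time: 11.45
ee_pos: [0.5193, 0.213, 0.1241]
orientation: [0.0, 0.759, 0.651, -0.0]
ft_force: [-0.2, 0.7, 0.9]
gripper_width: 0.0484
grasp_force: 0.0
[0.51945875 0.21301139 0.12436668]
```

View pics/c5.png

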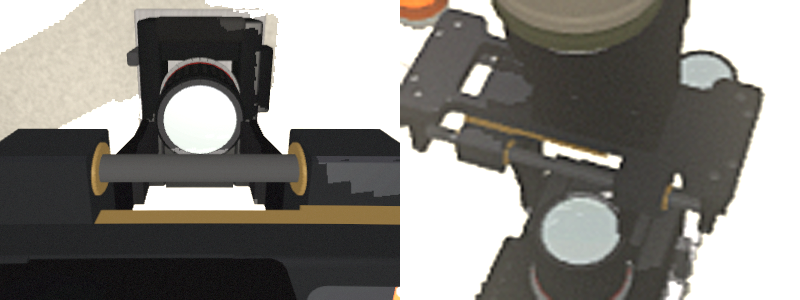

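The fingers are symmetric about the lens: glass at wrist (280,238), finger inner edges at about 230 and 330. Open fully, then descend.

```bash
python3 -m jog '[[0.087,0,0,0,0,0,0],[0.087,0,0,0,0,0,0],[0.087,0,0,0,0,0,0],[0.087,0,0,0,0,0,0],[0.087,0,0,0,0,0,0]]'
python3 -m jog '[[0.087,0.0005,0,0.015,0,0,0],[0.087,0.0005,0,0.03,0,0,0],[0.087,0.0005,0,0.045,0,0,0],[0.087,0.0005,0,0.057,0,0,0],[0.087,0.0005,0,0.06,0,0,0],[0.087,0.0005,0,0.06,0,0,0],[0.087,0.0005,0,0.06,0,0,0]]'
```

```text
time: 12.05
ee_pos: [0.5195, 0.2141, 0.1246]
orientation: [-0.0, 0.758, 0.652, 0.0]
ft_force: [0.2, -0.3, 0.1]
gripper_width: 0.0863
grasp_force: 0.0
time: 12.75
ee_pos: [0.5199, 0.2147, 0.0649]
orientation: [0.0, 0.758, 0.652, 0.0]
ft_force: [0.8, 0.7, -0.0]
gripper_width: 0.0874
grasp_force: 0.0
```

```bash
python3 -m jog '[[0.072,0,0,0,0,0,0],[0.066,0,0,0,0,0,0],[0.066,0,0,0,0,0,0],[0.066,0,0,0,0,0,0]]' 4
python3 -m jog '[[0.063,0,0,0,0,0,0],[0.06,0,0,0,0,0,0],[0.055,0,0,0,0,0,0],[0.055,0,0,0,0,0,0],[0.055,0,0,0,0,0,0]]' 4
python3 -c "
from station import r
s=r.sense();print(s['ft_force'],s['wrist_torque'],s['ee_pos'],s['gripper_width'],s['grasp_force'])"
```

```text
time: 13.15
ee_pos: [0.5196, 0.2147, 0.0647]
orientation: [-0.0, 0.758, 0.652, 0.0]
ft_force: [-0.6, 0.5, 0.2]
gripper_width: 0.0677
grasp_force: 0.0
time: 13.65
ee_pos: [0.52, 0.2145, 0.0647]
orientation: [0.0, 0.759, 0.652, 0.0]
ft_force: [4.6, -1.3, -1.7]
gripper_width: 0.0621
grasp_force: 4.0
[ 4.62697417 -1.28394263 -1.66923247] [-0.09781796 -0.85983633  0.06846316] [0.52004424 0.21450404 0.06467407] 0.06212183384314667 3.9968591689830646
```

```bash
python3 -m jog '[[0.055,0,0.0008,0,0,0,0],[0.055,0,0.0008,0,0,0,0]]' 4
python3 -m jog '[[0.055,0,0,0,0,0,0],[0.055,0,0,0,0,0,0],[0.055,0,0,0,0,0,0]]' 12
```

```text
time: 13.85
ee_pos: [0.5202, 0.2145, 0.0646]
orientation: [-0.0, 0.758, 0.652, -0.0]
ft_force: [0.7, -0.1, 2.0]
gripper_width: 0.0617
grasp_force: 4.0
time: 14.15
ee_pos: [0.5202, 0.2145, 0.0646]
orientation: [-0.0, 0.758, 0.652, -0.0]
ft_force: [0.4, 0.1, 2.2]
gripper_width: 0.0617
grasp_force: 12.0
```

```bash
python3 -m jog '[[0.055,0,0,0,0,0,-0.05],[0.055,0,0,0,0,0,-0.12],[0.055,0,0,0,0,0,-0.2],[0.055,0,0,0,0,0,-0.28],[0.055,0,0,0,0,0,-0.35],[0.055,0,0,0,0,0,-0.4],[0.055,0,0,0,0,0,-0.4]]'
python3 -c "
from station import r
s=r.sense();print(s['ft_force'],s['wrist_torque'],s['ee_pos'],s['gripper_width'],s['grasp_force'])"
```

```text
time: 14.85
ee_pos: [0.5201, 0.2147, 0.0646]
orientation: [-0.0, 0.613, 0.79, 0.0]
ft_force: [-0.2, -0.2, 3.8]
gripper_width: 0.0618
grasp_force: 12.0
[-0.18723949 -0.20410283  3.789226  ] [-0.01385256  0.25990358  0.05141634] [0.52009451 0.21473079 0.06459306] 0.06179525116715587 11.995727783069015
```

```bash
python3 -m jog '[[0.055,0,0,0,0,0,-0.08],[0.055,0,0,0,0,0,-0.16],[0.055,0,0,0,0,0,-0.24],[0.055,0,0,0,0,0,-0.32],[0.055,0,0,0,0,0,-0.4],[0.055,0,0,0,0,0,-0.46],[0.055,0,0,0,0,0,-0.48]]'
python3 -c "
from station import r
s=r.sense();print(s['ft_force'],s['wrist_torque'],s['ee_pos'],s['q'][6])"
python3 -m jog '[[0.055,0,0,0,0,0,-0.02],[0.055,0,0,0,0,0,-0.04],[0.055,0,0,0,0,0,-0.06],[0.055,0,0,0,0,0,-0.06]]'
python3 -c "
from station import r
s=r.sense();print(s['ft_force'],s['wrist_torque'])"
```

```text
time: 15.55
ee_pos: [0.5202, 0.2146, 0.0646]
orientation: [-0.0, 0.408, 0.913, 0.0]
ft_force: [-1.8, 1.1, 3.7]
gripper_width: 0.0618
grasp_force: 12.0
[-1.78290543  1.08744103  3.67151358] [ 0.03425254  0.33305797 -0.08851378] [0.52015263 0.21462758 0.0646022 ] 0.3274352689998085
time: 15.95
ee_pos: [0.5203, 0.2145, 0.0646]
orientation: [-0.0, 0.381, 0.925, 0.0]
ft_force: [-1.2, 0.2, 4.5]
gripper_width: 0.0617
grasp_force: 12.0
[-1.21229161  0.19097216  4.47479198] [0.01426351 0.32075559 0.02493885]
```

```bash
cat > st.py <<'E'
from station import r
import numpy as np
s=r.sense();q=s['orientation'];print('F',s['ft_force'].round(1),'T',s['wrist_torque'].round(2),'az',round(np.degrees(np.pi/2-2*np.arctan2(q[1],q[2])),2),s['ee_pos'].round(4))
E
python3 st.py
python3 -m jog '[[0.055,0,0,0,0,0,-0.03],[0.055,0,0,0,0,0,-0.03]]' >/dev/null;python3 st.py
python3 -m jog '[[0.055,0,0,0,0,0,-0.03],[0.055,0,0,0,0,0,-0.03]]' >/dev/null;python3 st.py
python3 -m jog '[[0.055,0,0,0,0,0,-0.03],[0.055,0,0,0,0,0,-0.03]]' >/dev/null;python3 st.py
```

```text
F [-1.2  0.2  4.5] T [0.01 0.32 0.02] az 45.23 [0.5203 0.2145 0.0646]
F [-1.1 -0.1  3.8] T [ 0.04  0.32 -0.02] az 47.0 [0.5204 0.2145 0.0646]
F [-1.4  0.2  3.5] T [-0.05  0.27 -0.  ] az 48.73 [0.5203 0.2144 0.0645]
F [-0.6  1.   3.7] T [-0.    0.27 -0.04] az 50.45 [0.5204 0.2144 0.0646]
```

```bash

python3 -m jog '[[0.055,0,0,0,0,0,-0.03],[0.055,0,0,0,0,0,-0.03]]' >/dev/null;python3 st.py
python3 -m jog '[[0.055,0,0,0,0,0,-0.03],[0.055,0,0,0,0,0,-0.03]]' >/dev/null;python3 st.py
python3 -m jog '[[0.055,0,0,0,0,0,-0.03],[0.055,0,0,0,0,0,-0.03]]' >/dev/null;python3 st.py
```

```text
F [-2.7  0.1  4.6] T [-0.15  0.72 -0.04] az 52.17 [0.5201 0.2144 0.0645]
F [-5.6 -0.8  5.9] T [-0.27  1.11 -0.08] az 53.92 [0.5197 0.2144 0.0644]
F [-5.  -0.2  5.1] T [-0.25  1.23 -0.3 ] az 55.61 [0.5196 0.2142 0.0644]
```

```bash

python3 -m jog '[[0.055,0,0,0,0,0,0],[0.055,0,0,0,0,0,0]]' >/dev/null;python3 st.py
python3 -m jog '[[0.055,0,0,0,0,0,-0.01],[0.055,0,0,0,0,0,-0.01]]' >/dev/null;python3 st.py
```

```text
F [-5.8 -0.9  5.2] T [-0.3   1.25 -0.34] az 55.56 [0.5196 0.2142 0.0644]
F [-4.3 -0.4  5.4] T [-0.24  1.16 -0.42] az 56.13 [0.5197 0.2142 0.0644]
```

The stop is clear, with torque rising to 0.42 N m at about 64°. I'll ease back slightly and lift straight up slowly.

```bash

python3 -m jog '[[0.055,0,0,0,0,0,0.02],[0.055,0,0,0,0,0,0.02]]' >/dev/null;python3 st.py
python3 -m jog '[[0.055,0,0,-0.001,0,0,0.02],[0.055,0,0,-0.001,0,0,0.02]]' >/dev/null;python3 st.py
```

```text
F [-5.3 -0.6  4.9] T [-0.2   1.05 -0.17] az 54.97 [0.5197 0.2143 0.0643]
F [-3.9  0.2  2.3] T [-0.15  0.82 -0.06] az 53.78 [0.52   0.2144 0.0654]
```

```bash

python3 -m jog '[[0.055,0,0,-0.001,0,0,-0.012],[0.055,0,0,-0.001,0,0,-0.012]]' >/dev/null;python3 st.py
python3 -m jog '[[0.055,0,0,-0.001,0,0,0],[0.055,0,0,-0.001,0,0,0]]' >/dev/null;python3 st.py
python3 -m jog '[[0.055,0,0,-0.001,0,0,0],[0.055,0,0,-0.001,0,0,0]]' >/dev/null;python3 st.py
```

```text
F [-4.2 -1.1  1. ] T [-0.19  1.   -0.03] az 54.54 [0.52   0.2143 0.0663]
F [-0.9 -0.3 -0.4] T [-0.17  0.21  0.01] az 54.49 [0.5208 0.2145 0.0677]
F [-0.4 -0.4 -1.4] T [-0.04 -0.   -0.04] az 54.48 [0.5208 0.2145 0.0686]
```

```bash

python3 -m jog '[[0.055,0,0,-0.003,0,0,0],[0.055,0,0,-0.006,0,0,0],[0.055,0,0,-0.01,0,0,0],[0.055,0,0,-0.015,0,0,0],[0.055,0,0,-0.015,0,0,0]]' 15;python3 st.py
python3 -m jog '[[0.055,0,0,-0.02,0,0,0],[0.055,0,0,-0.05,0,0,0],[0.055,0,0,-0.08,0,0,0],[0.055,0,0,-0.08,0,0,0],[0.055,0,0,-0.08,0,0,0]]' ;python3 st.py
```

```text
time: 19.05
ee_pos: [0.5209, 0.2147, 0.0845]
orientation: [0.001, 0.305, 0.952, 0.001]
ft_force: [-0.1, 0.6, -1.9]
gripper_width: 0.0618
grasp_force: 15.0
F [-0.1  0.6 -1.9] T [-0.01 -0.01  0.03] az 54.49 [0.5209 0.2147 0.0845]
time: 19.55
ee_pos: [0.5205, 0.2146, 0.1638]
orientation: [0.0, 0.305, 0.952, 0.0]
ft_force: [0.3, -0.1, -2.1]
gripper_width: 0.0621
grasp_force: 15.0
F [ 0.3 -0.1 -2.1] T [-0.02  0.01  0.02] az 54.49 [0.5205 0.2146 0.1638]
```

```bash

python3 -m jog '[[0.055,-0.01,-0.015,0,0,0,0],[0.055,-0.03,-0.045,0,0,0,0],[0.055,-0.054,-0.079,0,0,0,0],[0.055,-0.078,-0.114,0,0,0,0],[0.055,-0.102,-0.149,0,0,0,0],[0.055,-0.126,-0.184,0,0,0,0],[0.055,-0.15,-0.219,0,0,0,0],[0.055,-0.174,-0.254,0,0,0,0],[0.055,-0.198,-0.29,0,0,0,0],[0.055,-0.22,-0.323,0,0,0,0],[0.055,-0.23,-0.338,0,0,0,0],[0.055,-0.2342,-0.3435,0,0,0,0]]'
python3 -m jog '[[0.055,0,0,0.03,0,0,0],[0.055,0,0,0.06,0,0,0],[0.055,0,0,0.06,0,0,0],[0.055,0,0,0.06,0,0,0]]';python3 st.py
python3 - <<'E'
from station import r
from h import *
f=snap(r,'wrist','w6');g=snap(r,'side','s6');h=snap(r,'top','t6')
a=cv2.resize(f['color'][:,:,::-1],(400,300));b=cv2.resize(g['color'][110:230,230:390,::-1],(400,300),interpolation=cv2.INTER_CUBIC)
cv2.imwrite('pics/c6.png',np.clip(np.hstack([a,b])*1.6,0,255).astype(np.uint8))
c=f['color'].astype(int)
m=((c[...,2]-c[...,0]>22)).astype(np.uint8);n,l,st,ce=cv2.connectedComponentsWithStats(m);k=1+np.argmax(st[1:,4]);print(st[k],ce[k])
cs,_=cv2.findContours((l==k).astype(np.uint8),0,1);ap=cv2.approxPolyDP(cv2.convexHull(cs[0]),6,True)[:,0]
print([(p.tolist(),plane(f,p,.006)[:2].round(3).tolist()) for p in ap])
E
```

```text
time: 20.75
ee_pos: [0.5095, -0.2043, 0.1623]
orientation: [-0.001, 0.307, 0.952, -0.001]
ft_force: [-0.5, 0.6, -2.6]
gripper_width: 0.0621
grasp_force: 15.0
time: 21.15
ee_pos: [0.5111, -0.2005, 0.1035]
orientation: [-0.001, 0.305, 0.952, -0.0]
ft_force: [0.4, -0.3, -1.8]
gripper_width: 0.0618
grasp_force: 15.0
F [ 0.4 -0.3 -1.8] T [-0.05 -0.04 -0.05] az 54.53 [ 0.5111 -0.2005  0.1035]
[ 197  130  156  116 8727] [276.89996562 184.4395554 ]
[([317, 130], [0.473, -0.131]), ([352, 245], [0.584, -0.163]), ([226, 242], [0.51, -0.263]), ([197, 173], [0.441, -0.242])]
```

View pics/c6.png

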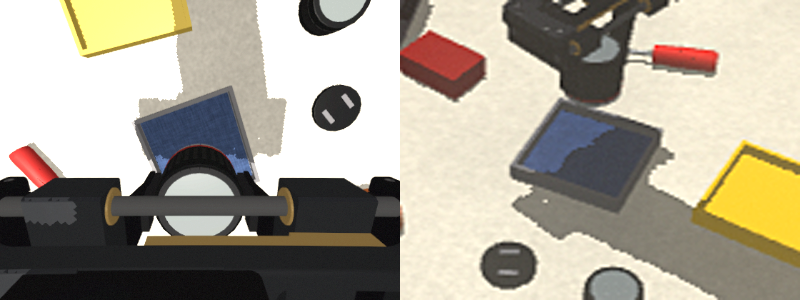

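The wrist view shows the lens upright in the fingers above the tray. Lining corners at (317,130), (197,173) and (352,245) put the tray centre at (0.512,−0.202). Correct by 2 mm and lower.

```bash

python3 -m jog '[[0.055,-0.0016,-0.0007,0.02,0,0,0],[0.055,-0.0016,-0.0007,0.05,0,0,0],[0.055,-0.0016,-0.0007,0.07,0,0,0],[0.055,-0.0016,-0.0007,0.08,0,0,0],[0.055,-0.0016,-0.0007,0.08,0,0,0],[0.055,-0.0016,-0.0007,0.08,0,0,0]]';python3 st.py
python3 -m jog '[[0.055,0,0,0.001,0,0,0],[0.055,0,0,0.002,0,0,0],[0.055,0,0,0.002,0,0,0]]' >/dev/null;python3 st.py
python3 -m jog '[[0.055,0,0,0.001,0,0,0],[0.055,0,0,0.002,0,0,0],[0.055,0,0,0.002,0,0,0]]' >/dev/null;python3 st.py
```

```text
time: 21.9
ee_pos: [0.5132, -0.203, 0.0248]
orientation: [0.001, 0.305, 0.952, 0.0]
ft_force: [0.3, 0.1, -1.6]
gripper_width: 0.0617
grasp_force: 15.0
F [ 0.3  0.1 -1.6] T [-0.02 -0.01  0.03] az 54.49 [ 0.5132 -0.203   0.0248]
F [-0.1 -0.7 -2.5] T [0.02 0.01 0.02] az 54.49 [ 0.5127 -0.2027  0.0219]
F [ 1.   0.2 -2.8] T [ 0.    0.02 -0.  ] az 54.49 [ 0.5122 -0.2026  0.0194]
```

```bash

python3 -m jog '[[0.055,0,0,0.001,0,0,0],[0.055,0,0,0.001,0,0,0]]' >/dev/null;python3 st.py
python3 -m jog '[[0.055,0,0,0.001,0,0,0],[0.055,0,0,0.001,0,0,0]]' >/dev/null;python3 st.py
python3 -m jog '[[0.055,0,0,0.0007,0,0,0],[0.055,0,0,0.0007,0,0,0]]' >/dev/null;python3 st.py
```

```text
F [ 0.1  0.  -2. ] T [-0.01  0.   -0.03] az 54.49 [ 0.5123 -0.2026  0.0184]
F [-0.4  0.6 -2.8] T [-0.06 -0.02  0.02] az 54.49 [ 0.5123 -0.2026  0.0174]
F [-0.7  0.7 -1.6] T [-0.08  0.02  0.01] az 54.49 [ 0.5123 -0.2027  0.0167]
```

```bash

python3 -m jog '[[0.055,0,0,0.0005,0,0,0],[0.055,0,0,0.0005,0,0,0]]' >/dev/null;python3 st.py
python3 -m jog '[[0.055,0,0,0.0005,0,0,0],[0.055,0,0,0.0005,0,0,0]]' >/dev/null;python3 st.py
python3 -m jog '[[0.055,0,0,0.0005,0,0,0],[0.055,0,0,0.0005,0,0,0]]' >/dev/null;python3 st.py
```

```text
F [-0.  -0.3 -1.8] T [ 0.01 -0.01 -0.01] az 54.49 [ 0.5123 -0.2027  0.0163]
F [-0.   0.2 -2.6] T [-0.03 -0.02  0.03] az 54.49 [ 0.5123 -0.2026  0.0157]
F [ 0.   0.9 -1.9] T [-0.03  0.04  0.03] az 54.49 [ 0.5123 -0.2027  0.0153]
```

```bash

python3 -m jog '[[0.055,0,0,0.0005,0,0,0],[0.055,0,0,0.0005,0,0,0]]' >/dev/null;python3 st.py
python3 -m jog '[[0.055,0,0,0.0005,0,0,0],[0.055,0,0,0.0005,0,0,0]]' >/dev/null;python3 st.py
python3 -m jog '[[0.055,0,0,0.0005,0,0,0],[0.055,0,0,0.0005,0,0,0]]' >/dev/null;python3 st.py
python3 -m jog '[[0.055,0,0,0.0005,0,0,0],[0.055,0,0,0.0005,0,0,0]]' >/dev/null;python3 st.py
```

```text
F [-2.3  0.7  2.7] T [ 0.16  0.5  -0.  ] az 54.48 [ 0.5124 -0.2027  0.0151]
F [-4.7  2.1 10. ] T [ 0.37  1.07 -0.01] az 54.48 [ 0.5124 -0.2027  0.015 ]
F [-6.9  3.5 16.1] T [ 0.59  1.55 -0.02] az 54.48 [ 0.5125 -0.2027  0.015 ]
F [-7.4  2.5 17.9] T [ 0.55  1.68 -0.  ] az 54.47 [ 0.5127 -0.2029  0.0148]
```

It's seated. I'll relieve the load, open, rise clear and check.

```bash

python3 -m jog '[[0.055,0,0,-0.0016,0,0,0],[0.055,0,0,-0.0016,0,0,0]]' >/dev/null;python3 st.py
python3 -m jog '[[0.064,0,0,0,0,0,0],[0.07,0,0,0,0,0,0],[0.078,0,0,0,0,0,0],[0.087,0,0,0,0,0,0],[0.087,0,0,0,0,0,0],[0.087,0,0,0,0,0,0],[0.087,0,0,0,0,0,0],[0.087,0,0,0,0,0,0]]';python3 st.py
python3 -m jog '[[0.087,0,0,-0.01,0,0,0],[0.087,0,0,-0.03,0,0,0],[0.087,0,0,-0.06,0,0,0],[0.087,0,0,-0.1,0,0,0],[0.087,0,0,-0.14,0,0,0],[0.087,0,0,-0.16,0,0,0],[0.087,0,0,-0.16,0,0,0]]'; python3 - <<'E'
from station import r
from h import *
f=snap(r,'wrist','w7');g=snap(r,'side','s7')
def glass(f,P,w,lo):
    u=proj(f,P)[0].astype(int);c=f['color'].astype(int);x,y=u
    m=np.zeros(c.shape[:2],np.uint8);sl=(slice(y-w,y+w),slice(x-w,x+w));q=c[sl];m[sl]=(q.sum(2)>lo)&(abs(q[...,2]-q[...,0])<15)
    n,l,st,ce=cv2.connectedComponentsWithStats(m);k=min(range(1,n),key=lambda i:np.hypot(*(ce[i]-u))+(1e3 if st[i][4]<60 else 0));return ce[k],st[k].tolist(),u
P=[.512,-.202,.068];a=glass(f,P,30,230);b=glass(g,P,12,165);print(a,b)
print(tri((f,a[0]),(g,b[0])),plane(f,a[0],.068),plane(g,b[0],.068))
t0,g0=load('side0')['color'].astype(int),g['color'].astype(int)
print(r.sense()['time'])
E
```

```text
F [-0.5 -0.4 -3. ] T [-0.09 -0.03 -0.01] az 54.49 [ 0.5125 -0.2027  0.015 ]
time: 25.5
ee_pos: [0.5124, -0.2027, 0.0149]
orientation: [0.0, 0.305, 0.952, 0.0]
ft_force: [0.2, -0.5, -0.0]
gripper_width: 0.0867
grasp_force: 0.0
F [ 0.2 -0.5 -0. ] T [-0.04  0.04  0.03] az 54.49 [ 0.5124 -0.2027  0.0149]
time: 26.2
ee_pos: [0.514, -0.2034, 0.1789]
orientation: [0.003, 0.305, 0.952, 0.001]
ft_force: [0.7, -0.8, -0.3]
gripper_width: 0.0869
grasp_force: 0.0
(array([277.975     , 199.57282609]), [254, 176, 49, 49, 1840], array([277, 200])) (array([304.82857143, 154.9047619 ]), [293, 149, 24, 13, 210], array([305, 155]))
(array([ 0.51296833, -0.20130384,  0.06894543]), [0.0020754822353791936, 0.0020754822353792066]) [ 0.51105532 -0.201183    0.068     ] [ 0.51513789 -0.20315657  0.068     ]
26.3
```

The glass measures (0.513,−0.201,0.069), circular and upright in the middle of the tray. Handing in.

```bash
python3 -m jog '[[0.087,0,0,0,0,0,0],[0.087,0,0,0,0,0,0],[0.087,0,0,0,0,0,0]]' >/dev/null; python3 -c "
from station import r
print(r.sign_off())"
```

```text
the job is handed in; nothing more can be done
None
```

I pressed the release button to its hard end, turned the lens about 64° to its stop, lifted it off, stood it upright within about 2 mm of the grey tray's centre, and handed the job in at about 27 s with the gripper clear (no verdict was printed).

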